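Find the tin that rattles

ROBOT

A 6-joint arm with a two-finger parallel gripper is mounted at the origin on the work surface. World frame = base frame: x ahead of the robot, y to its left, z up, the work surface at z = 0. Lengths are in m, angles in degrees, forces in N, time in s.
With the tool pointing down it reaches from about 0.3 to 0.85 m from the base axis. Payload 4.2 kg.
Tool frame: the origin (TCP) lies on the centre line of the jaws, within the pads' length; the fingertips stand 25 mm ahead of it and the grasp point (between the pads) lies 6 mm ahead of it (manip.nose_length is the distance from the TCP to the fingertips, in m); z points along the fingers, x is the direction in which the jaws open and shut, and the axes are right-handed (so a half turn about z gives the same grasp; the last joint's range is limited). The gripper opens to 91 mm and grips with 3 to 60 N. Pads are 32 mm wide; open, the fingers measure 118 mm over their backs; the gripper's body (76 mm by 178 mm) begins 60 mm behind the grasp point.
Start: joints at [63.999, 18.312, 89.639, -0, 72.044, -1.146], TCP at [0.242, 0.522, 0.239] pointing down, gripper open.
Joint ranges: [-177.97, 177.97], [-48.28, 115.42], [12.27, 149.76], [-77.06, 257.06], [2.81, 150.46], [-146.56, 146.56]. Speed limits (degrees/s): [147.25, 147.25, 180, 180, 180, 180].

INTERFACE

Orientations are given as [roll, pitch, yaw] about the fixed x, y, z axes, in that order (R = Rz(yaw) Ry(pitch) Rx(roll)).
In Python, from station import sensors, optics, sign_off, manip gives the robot as it stands.
- The arm moves only by the tool apply_moves, never from a script. Its argument "commands" is text: rows parted by semicolons, each of 7 numbers parted by spaces: the turn, a rotation vector about the tool's x, y, z in degrees, then the shift along the tool's x, y, z in m, then the finger opening in m, from 0 to 0.0912. A call has 1 to 8 rows; each row shifts and turns the commanded pose from where the row before left it, along the tool's axes as they then stand; what a row does not reach is not made up. A row lasts 1/12 s, in which the tool goes at most 41.7 mm and 7.16 degrees, less where a joint would pass 70% of its speed; a pose out of reach is approached as far as the arm can. A call is refused whole if a number of a shift passes 0.0417 or a number of a turn 7.16, either way. A call with a gripper value outside its range is refused whole. The fingers move at their own pace and stop on an object; the grip force is fixed at half the most. Time passes only in rows, so rows that do not move let the fingers close. It gives the time, the measured TCP pose, the force and the opening at its end, in the units of the state.
- sensors.state(): the state, without advancing time (a new reading comes with each control period).
- optics.snapshot(name): name is "scene" or "top" or "wrist"; returns (picture, depth): 420x560x3 uint8, red, green, blue; 420x560 float32, m along the optical axis (not along the pixel's ray), 0 where there is no reading.
- optics.camera_model(name): a dict with "fx", "fy", "cx", "cy" (pixels), "extrinsics" (4x4, takes a point from camera to world coordinates). Camera axes: x right, y down, z forward; pixel columns grow to the right and rows downward; lengths in m; the calibration is good to about 2 mm. The wrist camera is an equidistant fisheye: a pixel r from the principal point sees the ray r / f radians off the axis. A picture is of the moment at which its call begins: read the wrist's pose just before it. camera_model takes no time and is no camera call; for the wrist camera it gives the pose at the moment of the call.
- sign_off(): hands the job in, once; it reports no verdict.
The state is a dict: "time_s": time; "joint_positions": joint angles; "joint_vel": joint speeds; "joint_torque": joint torques, N m; "position": TCP position; "eef_rot": TCP orientation; "contact_force": force on the tool from outside, world axes, zero at the start; "wrist_torque": the same for the moment, N m; "finger_gap": opening from 0.0 (shut) to 1.0 (fully open).
Only numpy, scipy, OpenCV 4.12 (cv2) and the standard library are available. Lean on these libraries where they do the work, as an engineer would, in place of code of your own. Each camera call takes 0.05 s, during which the arm holds its last target.

TASK

First swing the carrier's upright handle over, away from the robot, until it lies fully home in its catch on the far rim. Then, from left to right as the robot sees them, lift each of the three tins in turn well clear of the carrier and shake it along its long side: two are packed tight with dried herbs, one holds the loose steel ball for crushing pepper and rattles. Finish holding the tin that rattles, still and upright, a hand's breadth or more above the middle of the round serving board, without letting go of it, with the other two standing back in the carrier and its small jar not knocked over.

Things in the scene. Friction and masses are not known exactly. Their poses are not given: they have to be found in the camera images.
- carrier: Fixed low plywood tray, 256 mm (own x) x 376 mm (own y), rim 40 mm high, walls and floor 6 mm. Origin: centre of its underside; x points away from the robot, y to its left. The tins stand in a row along its y, about 115 mm apart, 35 mm or more free on either side of each. A small jar and a teaspoon lie in it on the robot's side of the tins.
- catch (a point): Middle of the catch on the carrier's far rim, where the middle of the handle's bar comes to lie: carrier x = +125 mm, 46 mm above its underside. The catch is two pairs of steel cheeks, 57 mm high, 100 mm either side of this point.
- handle (a joint): Angle of the carrier's steel bail handle, rad. 0: upright, above the tins and in their way; it grows as the handle swings over away from the robot; 1.57: lying in its catch on the far rim, against the stop. Starts 0 to 0.5. The hinge axis is parallel to the carrier's y, at carrier x = 0, 46 mm above its underside. It is stiff (0.28 N m) and stays where it is left.
- handle_bar (a point): Middle of the handle's round grip bar, 12 mm thick, parallel to the carrier's y, 394 mm long, 125 mm from the hinge axis. It can be pinched from above between fingers that close along the carrier's x; the bar turns within the grip as the handle swings.
- tin_left_center (a point): The left (+y) sealed tin: plain metal, flat steel lid, 100 (own x) x 58 (own y) x 70 mm high, standing on the carrier's 6 mm floor. The point is its centre, half-way up; its axes are parallel to the carrier's at the start (z up). Grasp across the 58 mm. Each 300 g, give or take 30 g. The lid stays shut. In one of the three tins a 34 mm, 160 g steel ball runs 58 mm along own x when shaken or tilted over 0.15 rad.
- tin_middle_center (a point): The middle sealed tin: plain metal, flat steel lid, 100 (own x) x 58 (own y) x 70 mm high, standing on the carrier's 6 mm floor. The point is its centre, half-way up; its axes are parallel to the carrier's at the start (z up). Grasp across the 58 mm. Each 300 g, give or take 30 g. The lid stays shut. In one of the three tins a 34 mm, 160 g steel ball runs 58 mm along own x when shaken or tilted over 0.15 rad.
- tin_right_center (a point): The right (-y) sealed tin: plain metal, flat steel lid, 100 (own x) x 58 (own y) x 70 mm high, standing on the carrier's 6 mm floor. The point is its centre, half-way up; its axes are parallel to the carrier's at the start (z up). Grasp across the 58 mm. Each 300 g, give or take 30 g. The lid stays shut. In one of the three tins a 34 mm, 160 g steel ball runs 58 mm along own x when shaken or tilted over 0.15 rad.
- board_center (a point): Middle of the top of the fixed round wooden serving board, 200 mm across and 18 mm thick, lying on the table to the left of the carrier.
- herb_jar: Small jar with cap standing in the carrier on the robot's side of the tins, 38 mm across, 58 mm high. Origin: centre of its underside. Not to be knocked over.
There are look-alikes about, which are no part of the job. Leave any green or purple look-alike of the part that bears tin_left_center alone. Leave any brown or purple look-alike of the part that bears tin_right_center alone.

How it is judged:
By the outcome, as a careful person would: the job done as asked, in the order asked, and still so for the second after the job is handed in, while the arm keeps its last pose, push and grip.
It also fails if it takes over 72 s, if anything falls off the work surface, if the arm or the gripper's body presses on something with over 40 N, if the wrist force passes 120 N, or if a joint passes its speed limit or range.

## Working session

There is one attempt and no reset: what is moved stays moved. The work goes in short steps, Python scripts to look and compute and a tool call to move; the robot and the scene stay as the last step left them, time stands still between calls to the robot, and variables do not carry over. Pictures are saved under pics/ and viewed, and the job is handed in when it is done.

Besides the shell and the picture viewer there is one more tool, called after ">>>" as name(argument=value, ...) on one line, values as JSON. apply_moves: Moves the arm, as the interface text tells. Its arguments: {"type":"object","properties":{"commands":{"type":"string"}},"required":["commands"]}

```bash
mkdir -p pics; ls; python3 - <<'E'
from station import sensors, optics, manip
import cv2, numpy as np
print(sensors.state()); print(manip)
for n in ("scene","top","wrist"):
    m=optics.camera_model(n); p,d=optics.snapshot(n)
    cv2.imwrite(f"pics/{n}0.png",cv2.cvtColor(p,cv2.COLOR_RGB2BGR)); np.save(f"pics/{n}0.npy",d); np.save(f"pics/{n}0rgb.npy",p)
    print(n,m)
E
```

```text
pics
{'time_s': 0.0, 'joint_positions': array([ 6.39998265e+01,  1.83517615e+01,  8.97061986e+01,  1.17859825e-03,
        7.20456187e+01, -1.14813376e+00]), 'joint_vel': array([ 0.02414621, -0.11110996,  0.05236656,  0.02817456, -0.00873171,
       -0.04227078]), 'joint_torque': array([ 5.29397894e-04, -4.12441814e+01, -2.31978196e+01,  7.26772752e-02,
        4.56522102e-02, -1.47533951e-04]), 'position': array([0.24146703, 0.52132415, 0.23812046]), 'eef_rot': array([-1.79996804e+02,  1.03535574e-01,  6.51475988e+01]), 'contact_force': array([-0.90500513, -0.0241818 , -0.31864408]), 'wrist_torque': array([ 0.05276051, -0.03532608,  0.01079554]), 'finger_gap': 0.9969429748564308}
<Robot object at 0x7fddf7beba10>
scene {'fx': 427.8893711598688, 'fy': 427.8893711598688, 'cx': 284.2028957605591, 'cy': 209.0685318027632, 'extrinsics': array([[ 0.82843977,  0.37923701, -0.41214904,  0.87230236],
       [ 0.55986895, -0.58085047,  0.59089719, -0.6086194 ],
       [-0.01530688, -0.72027219, -0.69352266,  0.85294955],
       [ 0.        ,  0.        ,  0.        ,  1.        ]])}
top {'fx': 417.0190568545494, 'fy': 417.0190568545494, 'cx': 282.1585251422409, 'cy': 212.8189380487474, 'extrinsics': array([[ 0.01343984, -0.9980638 ,  0.06072915,  0.37658688],
       [-0.99984771, -0.012738  ,  0.01192927,  0.00428045],
       [-0.0111326 , -0.06088023, -0.99808299,  1.24527974],
       [ 0.        ,  0.        ,  0.        ,  1.        ]])}
wrist {'fx': 325.19226210127806, 'fy': 325.19226210127806, 'cx': 277.21325906704635, 'cy': 218.00129429643957, 'extrinsics': array([[ 0.42065657,  0.88043493,  0.21882045,  0.18076728],
       [ 0.90721772, -0.40769994, -0.1036184 ,  0.55002989],
       [-0.00201618,  0.24210555, -0.97024782,  0.38445822],
       [ 0.        ,  0.        ,  0.        ,  1.        ]])}
```

View pics/scene0.png

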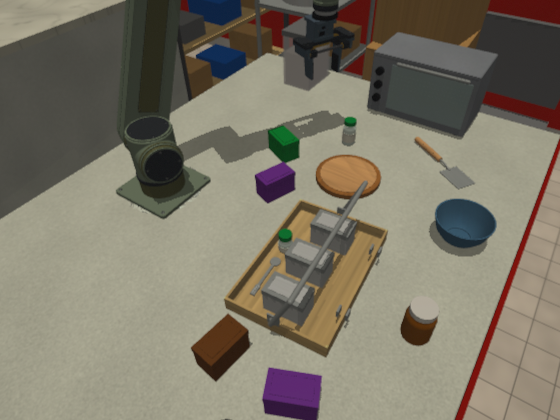

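View pics/top0.png

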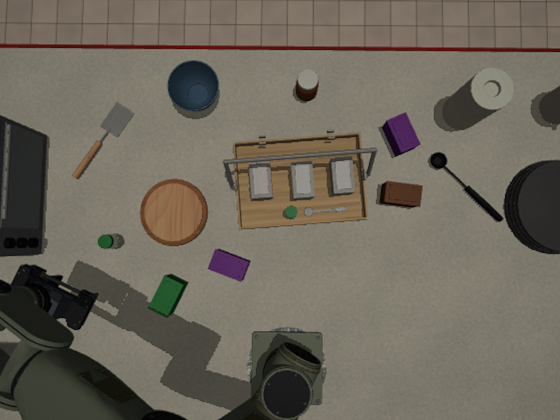

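View pics/wrist0.png

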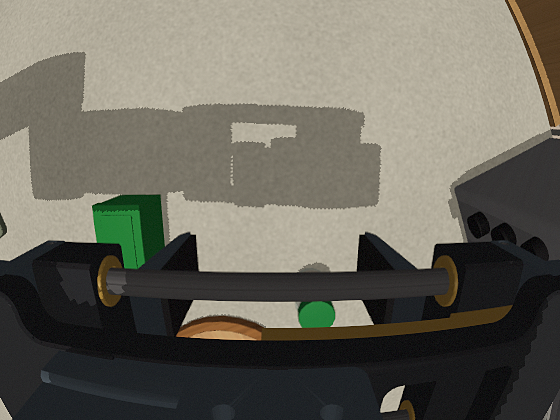

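The scene view shows three plain tins in the carrier, at about (335,228), (308,260) and (288,295). In the top view they are at (260,182), (302,180) and (343,175). The carrier's handle is tilted slightly away from the robot.

Things that could be taken for tins, in top-view pixels:
- green block (168,294)
- purple block (229,264)
- purple block (401,133)
- brown block (401,194)

I choose the three grey ones standing in the tray and will check them in a close crop.

```bash
cat > h.py <<'E'
import numpy as np, cv2
M={}
def cloud(model,d):
    v,u=np.mgrid[:d.shape[0],:d.shape[1]]
    P=np.stack([(u-model['cx'])/model['fx']*d,(v-model['cy'])/model['fy']*d,d,np.ones_like(d)],-1)
    W=P@np.array(model['extrinsics']).T
    W[d==0]=np.nan
    return W[...,:3]
def ray(model,u,v,z):
    E=np.array(model['extrinsics']); r=E[:3,:3]@np.array([(u-model['cx'])/model['fx'],(v-model['cy'])/model['fy'],1])
    o=E[:3,3]; return o+r*(z-o[2])/r[2]
E
python3 - <<'E'
from h import *
from station import optics
m=optics.camera_model("top"); d=np.load("pics/top0.npy"); p=np.load("pics/top0rgb.npy")
W=cloud(m,d)
x,y,z=W[...,0],W[...,1],W[...,2]
print("table z",np.nanmedian(z[300:330,60:90]), np.nanmedian(z[240:260,300:340]))
roi=np.zeros(d.shape,bool); roi[115:240,220:385]=1
# tins: top z ~0.076
mask=(roi&(z>0.066)&(z<0.086)).astype(np.uint8)
n,l,s,c=cv2.connectedComponentsWithStats(mask)
for i in range(1,n):
    if s[i,4]>60:
        q=W[l==i]; r=cv2.minAreaRect((q[:,:2]*1000).astype(np.float32)); print("tin?",c[i],s[i,4],np.median(q,0),r)
hm=roi&(z>0.12)
q=W[hm]; print("handle",len(q),q.min(0),q.max(0),np.median(q,0)); 
l_=cv2.fitLine(q[:,:2].astype(np.float32),cv2.DIST_L2,0,.01,.01).ravel(); print(l_)
rim=roi&(z>0.03)&(z<0.05)
q=W[rim]; r=cv2.minAreaRect((q[:,:2]*1000).astype(np.float32)); print("rim",len(q),r)
bm=(z>0.01)&(z<0.028); bm[:, :130]=0; bm[:,215:]=0; bm[:175]=0;bm[250:]=0
q=W[bm]; print("board",len(q),cv2.minEnclosingCircle((q[:,:2]*1000).astype(np.float32)))
h=cv2.cvtColor(p,cv2.COLOR_RGB2HSV); g=roi&(h[...,0]>45)&(h[...,0]<85)&(h[...,1]>120)
print("jar",W[g].mean(0),g.sum(), np.argwhere(g).mean(0))
z8=np.nan_to_num(z)
c=cv2.resize(p[110:245,215:390],None,fx=4.5,fy=4.4,interpolation=cv2.INTER_CUBIC); cv2.imwrite("pics/c1.png",c[...,::-1])
E
```

```text
table z 0.3334013177638625 -0.0009431865870722644
tin? [342.66581957 174.43964422] 787 [ 0.55846076 -0.151392    0.07677445] ((559.096435546875, -151.65750122070312), (102.56019592285156, 61.30462646484375), 5.328611850738525)
tin? [260.51295337 179.34196891] 772 [0.54207351 0.08007071 0.07663836] ((542.442138671875, 80.86956787109375), (102.7013931274414, 60.13023376464844), 5.296448230743408)
tin? [302.62645914 178.91309987] 771 [ 0.54410788 -0.03875384  0.0769017 ] ((544.81787109375, -38.33671188354492), (102.40389251708984, 60.05378723144531), 5.193914890289307)
handle 786 [ 0.55409059 -0.2290704   0.12023818] [0.61833168 0.17451484 0.17193159] [ 0.59373369 -0.02755716  0.16507872]
[ 0.09075922 -0.99587286  0.59267646 -0.02769833]
rim 1152 ((553.3419799804688, -63.1063232421875), (270.4424133300781, 464.66448974609375), 6.990218162536621)
board 3511 ((451.50408935546875, 341.3489074707031), 100.2066421508789)
jar [ 0.45193236 -0.00577336  0.06294071] 93 [211.7311828  290.68817204]
```

View pics/c1.png

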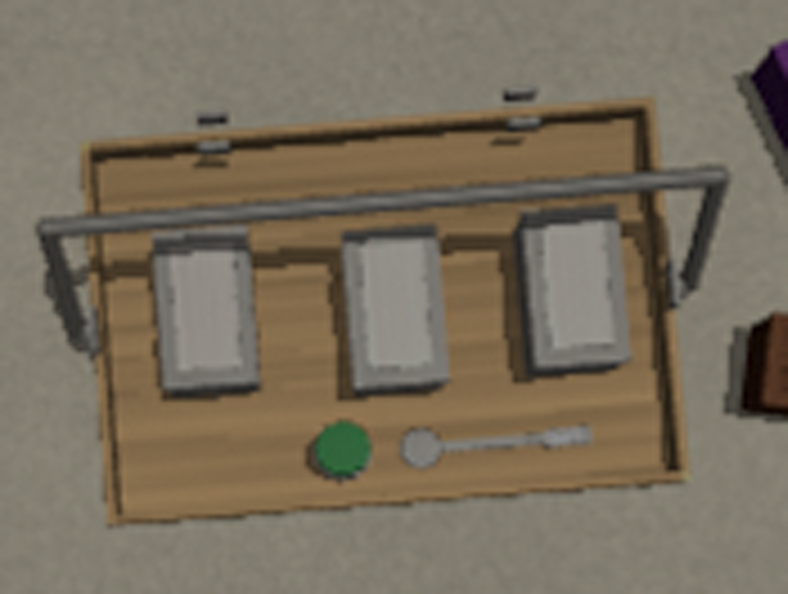

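The crop shows three plain grey tins with steel lids in the tray at crop pixels (205,315), (395,310) and (575,290). The jar is at (342,450) and the catch cheeks are at (212,135) and (520,110). The selection is right. Next I work out the carrier frame.

```bash
python3 - <<'E'
from h import *
from station import optics
m=optics.camera_model("top"); d=np.load("pics/top0.npy"); W=cloud(m,d)
C=[(82,145),(652,100),(688,480),(110,523)]
P=np.array([ray(m,215+(u+.5)/4.5-.5,110+(v+.5)/4.4-.5,0.040) for u,v in C])
print(P); print(P.mean(0), [np.linalg.norm(P[i]-P[i-1]) for i in range(4)])
yaw=np.radians(5.2); ex=np.array([np.cos(yaw),np.sin(yaw)]); ey=np.array([-ex[1],ex[0]])
o=P.mean(0)[:2]
# rim mask refined in carrier frame
z=W[...,2]; X=(W[...,:2]-o)@ex; Y=(W[...,:2]-o)@ey
rim=(z>.033)&(z<.046)&(abs(X)<.15)&(abs(Y)<.2)
print("rim x",np.percentile(X[rim],[1,99]),"y",np.percentile(Y[rim],[1,99]))
for s in(1,-1):
    a=rim&(abs(X)<.05)&(Y*s>.15); print("side",s,np.percentile(Y[a],[2,50,98]))
    a=rim&(abs(Y)<.06)&(X*s>.1); print("end",s,np.percentile(X[a],[2,50,98]) if a.any() else None)
h=(z>.15)&(abs(X)<.15)&(abs(Y)<.25); print("bar X",np.percentile(X[h],[2,50,98]),"Y",np.percentile(Y[h],[0,100]),"z",np.percentile(z[h],[2,50,90,98]))
for n,c in dict(L=(.54244,.08087),M=(.54482,-.03834),R=(.5591,-.15166),jar=(.4519,-.0058)).items():
    v=np.array(c)-o; print(n,v@ex,v@ey)
E
```

```text
[[ 0.6542597   0.16596525  0.04      ]
 [ 0.68855539 -0.20429874  0.04      ]
 [ 0.43604714 -0.22789343  0.04      ]
 [ 0.40296029  0.14274873  0.04      ]]
[ 0.54545563 -0.03086955  0.04      ] [np.float64(0.25236957010937583), np.float64(0.37184891314446517), np.float64(0.25360821869196487), np.float64(0.3721160416606052)]
rim x [-0.1260475  0.1348769] y [-0.18866034  0.18667735]
side 1 [0.18107215 0.18345333 0.18717627]
end 1 [0.12317252 0.12603473 0.1302677 ]
side -1 [-0.18900365 -0.18475477 -0.18235383]
end -1 [-0.12611487 -0.12300338 -0.10467799]
bar X [0.04221539 0.04820162 0.05500701] Y [-0.20348394  0.20191919] z [0.15681428 0.16531351 0.16826175 0.17004526]
L 0.007124021950512237 0.11155298791198821
M -0.0013100830661591889 -0.007382096787892326
R 0.002640662158064492 -0.12152995008427837
jar -0.09089847722591934 0.033445560895049076
```

>>> apply_moves(commands="0 0 7 0 0 0 0.06;0 0 7 0 0 0 0.06;0 0 7 0 0 0 0.06;0 0 7 0 0 0 0.06;0 0 7 0 0 0 0.06;0 0 7 0 0 0 0.06;0 0 7 0 0 0 0.06;0 0 7 0 0 0 0.06")

```text
time_s: 0.82
position: [0.2416, 0.5215, 0.2386]
eef_rot: [180.0, 0.0, 8.8]
contact_force: [1.2, -0.3, 0.2]
finger_gap: 0.659
```

>>> apply_moves(commands="0 0 4 0 0 0 0.05")

```text
time_s: 0.9
position: [0.2416, 0.5216, 0.2386]
eef_rot: [180.0, 0.0, 4.8]
contact_force: [0.1, 0.3, 0.8]
finger_gap: 0.613
```

```bash
cat >> h.py <<'E'
O=np.array([.547,-.0315]); YAW=np.radians(5.2); EX=np.array([np.cos(YAW),np.sin(YAW)]); EY=np.array([-EX[1],EX[0]])
def c2w(X,Y): return O+X*EX+Y*EY
def go(X=None,Y=None,z=None,w=None):
    from station import sensors
    s=sensors.state(); p=s['position']; yaw=np.radians(s['eef_rot'][2])
    t=np.array(w) if w is not None else c2w(X,Y)
    d=t-p[:2]
    print("t",round(s['time_s'],2),"pos",p.round(4),"rot",s['eef_rot'].round(2),"gap",round(s['finger_gap']*91.2,1),"F",s['contact_force'].round(2),"T",s['wrist_torque'].round(3))
    print("carrier",((p[:2]-O)@EX).round(4),((p[:2]-O)@EY).round(4))
    print("tool shift", (d@[np.cos(yaw),np.sin(yaw)]).round(4),(d@[np.sin(yaw),-np.cos(yaw)]).round(4),(p[2]-z).round(4))
E
python3 -c "
from h import *
go(.0467,0,.24)"
```

```text
t 0.9 pos [0.2416 0.5216 0.2386] rot [1.7996e+02 2.0000e-02 4.8500e+00] gap 55.9 F [0.12 0.32 0.81] T [-0.105  0.029 -0.039]
carrier -0.254 0.5785
tool shift 0.3043 0.5766 -0.0014
```

>>> apply_moves(commands="0 0 0 .019 .036 0 0.045;0 0 0 .019 .036 0 0.045;0 0 0 .019 .036 0 0.045;0 0 0 .019 .036 0 0.045;0 0 0 .019 .036 0 0.045;0 0 0 .019 .036 0 0.045;0 0 0 .019 .036 0 0.045;0 0 0 .019 .036 0 0.045")

```text
time_s: 1.57
position: [0.4194, 0.2466, 0.2389]
eef_rot: [-180.0, 0.0, 5.2]
contact_force: [1.1, -0.0, -0.2]
finger_gap: 0.495
```

>>> apply_moves(commands="0 0 0 .019 .036 0 0.045;0 0 0 .019 .036 0 0.045;0 0 0 .019 .036 0 0.045;0 0 0 .019 .036 0 0.045;0 0 0 .019 .036 0 0.045;0 0 0 .019 .036 0 0.045;0 0 0 .019 .036 0 0.045;0 0 0 .019 .036 0 0.045")

```text
time_s: 2.23
position: [0.5967, -0.0266, 0.2387]
eef_rot: [-180.0, 0.0, 5.1]
contact_force: [0.4, 0.6, -0.1]
finger_gap: 0.488
```

>>> apply_moves(commands="0 0 0 0 0 0 0.045;0 0 0 0 0 0 0.045")

```text
time_s: 2.4
position: [0.5965, -0.0264, 0.2379]
eef_rot: [-180.0, 0.1, 4.9]
contact_force: [-0.8, 1.3, -0.8]
finger_gap: 0.488
```

```bash
python3 - <<'E'
from h import *
from station import optics
go(.0467,0,.171)
p,d=optics.snapshot("wrist"); cv2.imwrite("pics/w1.png",p[...,::-1])
E
```

```text
t 2.4 pos [ 0.5965 -0.0264  0.2379] rot [-1.7997e+02  9.0000e-02  4.9500e+00] gap 44.5 F [-0.76  1.35 -0.78] T [-0.058  0.044 -0.042]
carrier 0.0498 0.0006
tool shift -0.0031 0.0006 0.0669
```

View pics/w1.png

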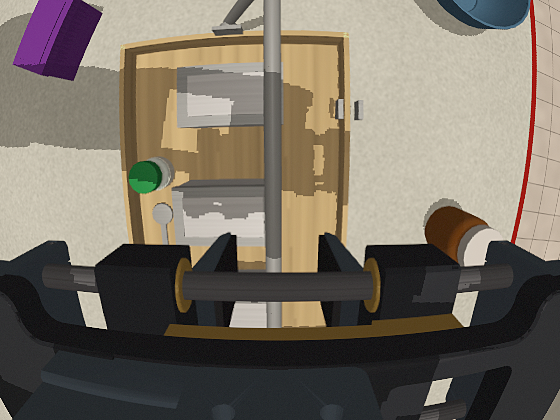

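The wrist view shows the handle bar running down column 272, midway between the two fingertips at about columns 235 and 320. I descend and pinch it.

>>> apply_moves(commands="0 0 0 -.003 0 0.022 0.045;0 0 0 0 0 0.022 0.045;0 0 0 0 0 0.021 0.045;0 0 0 0 0 0 0.045;0 0 0 0 0 0 0;0 0 0 0 0 0 0;0 0 0 0 0 0 0;0 0 0 0 0 0 0")

```text
time_s: 3.12
position: [0.5938, -0.0246, 0.1755]
eef_rot: [180.0, -0.2, 5.2]
contact_force: [0.2, 0.1, -0.3]
finger_gap: 0.234
```

>>> apply_moves(commands="0 0 0 0 0 0 0;0 0 0 0 0 0 0;0 0 0 0 0 0 0")

```text
time_s: 3.37
position: [0.5935, -0.0249, 0.1748]
eef_rot: [-180.0, -0.1, 5.1]
contact_force: [-1.3, 0.6, 3.7]
finger_gap: 0.127
```

```bash
python3 - <<'E'
from h import *
go(.0467,0,.171)
E
```

```text
t 3.37 pos [ 0.5935 -0.0249  0.1748] rot [-1.7999e+02 -8.0000e-02  5.1400e+00] gap 11.6 F [-1.28  0.58  3.72] T [0.057 0.137 0.126]
carrier 0.0469 0.0024
tool shift -0.0002 0.0024 0.0038
```

```bash
python3 -c "
import numpy as np
t=np.radians(np.arange(22,91,4.25));X=.125*np.sin(t);Z=.125*np.cos(t)
for a,b in zip(np.diff(X),-np.diff(Z)):print(round(a,4),round(b,4))"
```

```text
0.0085 0.0038
0.0082 0.0044
0.0078 0.005
0.0074 0.0056
0.007 0.0061
0.0065 0.0066
0.006 0.0071
0.0055 0.0075
0.0049 0.0079
0.0043 0.0082
0.0037 0.0085
0.003 0.0088
0.0024 0.009
0.0017 0.0091
0.001 0.0092
0.0003 0.0093
```

>>> apply_moves(commands="0 0 0 .0085 0 .0038 0;0 0 0 .0082 0 .0044 0;0 0 0 .0078 0 .005 0;0 0 0 .0074 0 .0056 0;0 0 0 .007 0 .0061 0;0 0 0 .0065 0 .0066 0;0 0 0 .006 0 .0071 0;0 0 0 .0055 0 .0075 0")

```text
time_s: 4.03
position: [0.6502, -0.0198, 0.1266]
eef_rot: [-180.0, 0.1, 5.1]
contact_force: [-3.4, -0.2, 2.2]
finger_gap: 0.122
```

```bash
python3 - <<'E'
from h import *
go(.125,0,.059)
E
```

```text
t 4.03 pos [ 0.6502 -0.0198  0.1266] rot [-1.7999e+02  6.0000e-02  5.1500e+00] gap 11.1 F [-3.42 -0.17  2.23] T [-0.122  0.845  0.007]
carrier 0.1038 0.0023
tool shift 0.0212 0.0023 0.0676
```

>>> apply_moves(commands="0 0 0 .005 0 .0079 0;0 0 0 .0043 0 .0082 0;0 0 0 .0037 0 .0085 0;0 0 0 .003 0 .0088 0;0 0 0 .0024 0 .009 0;0 0 0 .0016 0 .0091 0;0 0 0 .001 0 .0085 0;0 0 0 0 0 .005 0")

```text
time_s: 4.7
position: [0.6703, -0.018, 0.0614]
eef_rot: [-180.0, 0.1, 5.2]
contact_force: [-7.6, -1.9, 24.1]
finger_gap: 0.128
```

```bash
python3 - <<'E'
from h import *
go(.125,0,.059)
E
```

```text
t 4.7 pos [ 0.6703 -0.018   0.0614] rot [-1.80e+02  9.00e-02  5.15e+00] gap 11.6 F [-7.61 -1.94 24.09] T [-0.36   1.191  0.032]
carrier 0.124 0.0022
tool shift 0.001 0.0022 0.0024
```

>>> apply_moves(commands="0 0 0 0 0 0 0;0 0 0 0 0 0 0")

```text
time_s: 4.87
position: [0.6702, -0.0181, 0.0617]
eef_rot: [-180.0, 0.1, 5.1]
contact_force: [-3.5, -1.1, -1.9]
finger_gap: 0.121
```

```bash
python3 - <<'E'
from h import *
from station import optics
go(.125,0,.059)
p,d=optics.snapshot("scene"); cv2.imwrite("pics/s2.png",cv2.resize(p[170:370,200:420],None,fx=3,fy=3,interpolation=cv2.INTER_CUBIC)[...,::-1])
E
```

```text
t 4.87 pos [ 0.6702 -0.0181  0.0617] rot [-1.80e+02  7.00e-02  5.15e+00] gap 11.1 F [-3.49 -1.14 -1.88] T [-0.332  0.852  0.046]
carrier 0.1239 0.0022
tool shift 0.0011 0.0022 0.0027
```

View pics/s2.png

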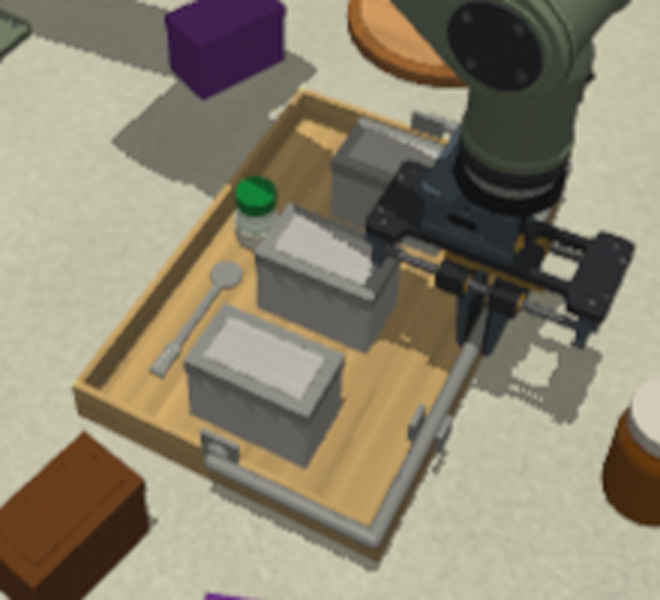

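The handle lies along the far rim between the cheeks, at about (425,425) in the crop. The force is now low, so I press it on gently to its stop.

>>> apply_moves(commands="0 0 0 0 0 .0015 0;0 0 0 0 0 .0015 0")

```text
time_s: 5.08
position: [0.6702, -0.0181, 0.0614]
eef_rot: [180.0, 0.0, 5.2]
contact_force: [-9.8, -1.0, 16.5]
finger_gap: 0.123
```

>>> apply_moves(commands="0 0 0 0 0 .0015 0;0 0 0 0 0 .0015 0")

```text
time_s: 5.25
position: [0.6703, -0.0181, 0.0613]
eef_rot: [180.0, -0.0, 5.2]
contact_force: [-15.5, 0.1, 29.7]
finger_gap: 0.124
```

>>> apply_moves(commands="0 0 0 0 0 0 0")

```text
time_s: 5.33
position: [0.6703, -0.018, 0.0614]
eef_rot: [180.0, -0.0, 5.2]
contact_force: [-12.4, -1.6, 22.3]
finger_gap: 0.123
```

The TCP stayed at z 0.061 under 22–30 N, so the handle is against its stop. I release and rise.

>>> apply_moves(commands="0 0 0 0 0 -.003 0;0 0 0 0 0 0 0.035;0 0 0 0 0 0 0.035;0 0 0 0 0 0 0.035;0 0 0 0 0 0 0.035;0 0 0 0 0 0 0.035;0 0 0 0 0 -.02 0.035;0 0 0 0 0 -.03 0.035")

```text
time_s: 6.0
position: [0.6689, -0.0177, 0.1068]
eef_rot: [-179.9, 0.4, 5.1]
contact_force: [0.8, 0.8, -0.1]
finger_gap: 0.383
```

>>> apply_moves(commands="0 0 0 0 0 -.04 0.035;0 0 0 0 0 -.04 0.04;0 0 -7 0 0 -.04 0.075;0 0 -7 0 0 0 0.075;0 0 -7 0 0 0 0.075;0 0 -7 0 0 0 0.075;0 0 -7 0 0 0 0.075;0 0 -7 0 0 0 0.075")

```text
time_s: 6.67
position: [0.6711, -0.0178, 0.2298]
eef_rot: [180.0, -0.0, 47.5]
contact_force: [-0.1, -0.2, -0.6]
finger_gap: 0.819
```

>>> apply_moves(commands="0 0 -7 0 0 0 0.075;0 0 -7 0 0 0 0.075;0 0 -7 0 0 0 0.075;0 0 -7 0 0 0 0.075;0 0 -7 0 0 0 0.075;0 0 -7 0 0 0 0.075;0 0 -6 0 0 0 0.075;0 0 0 0 0 0 0.075")

```text
time_s: 7.33
position: [0.6711, -0.0179, 0.2297]
eef_rot: [180.0, -0.0, 95.2]
contact_force: [0.0, 0.6, 0.2]
finger_gap: 0.828
```

```bash
python3 - <<'E'
from h import *
from station import optics
go(w=(.5424,.0805),z=.16)
p,d=optics.snapshot("top"); np.save("pics/top3.npy",d); cv2.imwrite("pics/t3.png",cv2.resize(p[110:245,215:390],None,fx=4.5,fy=4.4,interpolation=cv2.INTER_CUBIC)[...,::-1])
p,d=optics.snapshot("scene"); cv2.imwrite("pics/s3.png",cv2.resize(p[170:370,200:420],None,fx=3,fy=3,interpolation=cv2.INTER_CUBIC)[...,::-1])
np.save("pics/scene3.npy",d)
W=cloud(optics.camera_model("scene"),d); X=(W[...,:2]-O)@EX; Y=(W[...,:2]-O)@EY; z=W[...,2]
for a,b in((-.19,-.12),(-.08,-.04),(.04,.09),(.12,.19)):
    k=(abs(X-.125)<.02)&(Y>a)&(Y<b)&(z>.042)&(z<.08); print(a,k.sum(),np.median(X[k]),np.percentile(z[k],[50,90,98]) if k.any() else 0)
E
```

```text
t 7.33 pos [ 0.6711 -0.0179  0.2297] rot [ 1.7996e+02 -1.0000e-02  9.5240e+01] gap 75.5 F [0.05 0.58 0.16] T [ 0.025  0.011 -0.013]
carrier 0.1248 0.0023
tool shift 0.1097 -0.1191 0.0697
-0.19 175 0.12687759654363068 [0.051482   0.05354181 0.05451273]
-0.08 80 0.12688439448953515 [0.05110408 0.05346769 0.05502076]
0.04 96 0.12674258712375316 [0.05086921 0.05325859 0.0571051 ]
0.12 98 0.12647260935156485 [0.05076432 0.0528372  0.05404459]
```

View pics/s3.png

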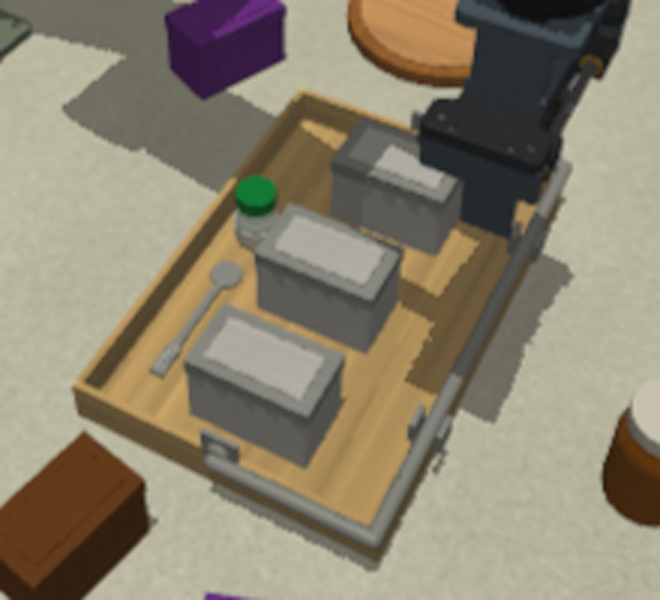

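View pics/t3.png

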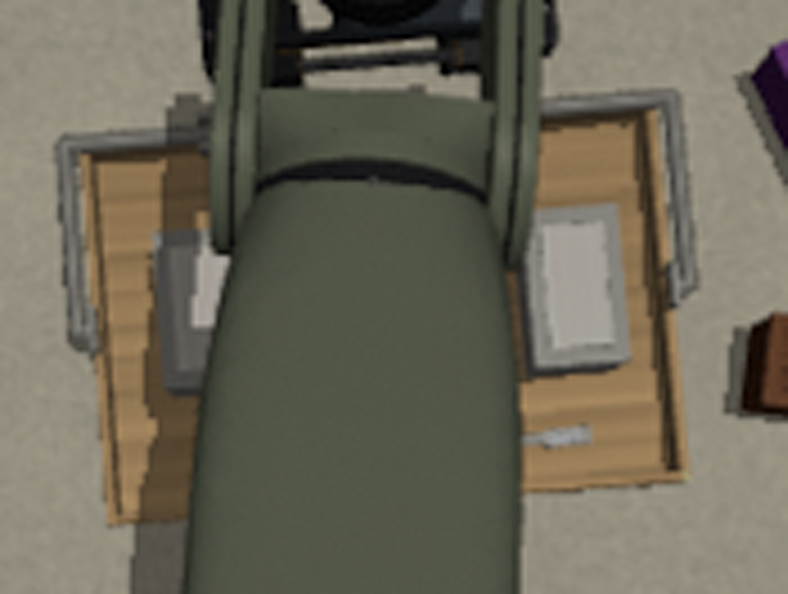

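Both views show the handle down on the far rim with its bar between the cheeks. Depth puts the bar's top at about 52–53 mm all along (expected 52) and X at 0.127. The jar, at (257,200), is upright. On to the left tin.

>>> apply_moves(commands="0 0 0 .0366 -.0397 0 0.075;0 0 0 .0366 -.0397 0 0.075;0 0 0 .0366 -.0397 0 0.075;0 0 0 0 0 .035 0.075;0 0 0 0 0 .035 0.075;0 0 0 0 0 0 0.075")

```text
time_s: 7.93
position: [0.5671, 0.0585, 0.1545]
eef_rot: [-179.3, -0.0, 95.1]
contact_force: [-0.6, 0.5, -1.3]
finger_gap: 0.821
```

```bash
python3 - <<'E'
from h import *
from station import optics
go(w=(.5424,.0805),z=.049)
p,d=optics.snapshot("wrist"); cv2.imwrite("pics/w4.png",p[...,::-1])
E
```

```text
t 7.93 pos [0.5671 0.0585 0.1545] rot [-1.7934e+02 -1.0000e-02  9.5080e+01] gap 74.8 F [-0.63  0.48 -1.3 ] T [0.093 0.026 0.037]
carrier 0.0282 0.0878
tool shift 0.0241 -0.0227 0.1055
```

View pics/w4.png

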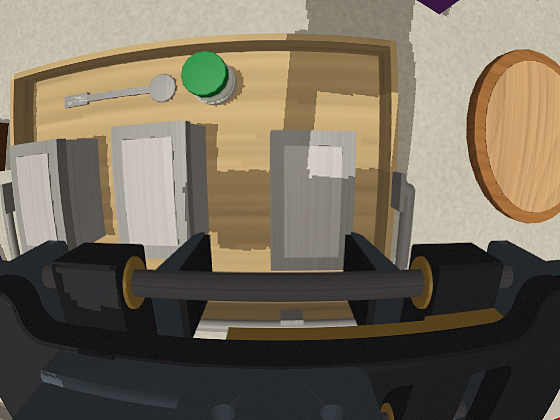

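The wrist view shows the left tin at (312,200). It sits right of the finger gap's centre (280), which agrees with the computed 24 mm shift.

>>> apply_moves(commands="0 0 0 .012 -.0114 0 0.075;0 0 0 .012 -.0114 0 0.075;0 0 0 0 0 0 0.075")

```text
time_s: 8.23
position: [0.5464, 0.0812, 0.1618]
eef_rot: [179.9, -0.1, 95.1]
contact_force: [-0.6, -0.6, -0.1]
finger_gap: 0.822
```

```bash
python3 - <<'E'
from h import *
from station import optics
go(w=(.5424,.0805),z=.049)
p,d=optics.snapshot("wrist"); cv2.imwrite("pics/w5.png",p[...,::-1])
E
```

```text
t 8.23 pos [0.5464 0.0812 0.1618] rot [ 1.7993e+02 -6.0000e-02  9.5100e+01] gap 74.9 F [-0.57 -0.56 -0.06] T [ 0.053  0.036 -0.039]
carrier 0.0097 0.1122
tool shift -0.0003 -0.0041 0.1128
```

View pics/w5.png

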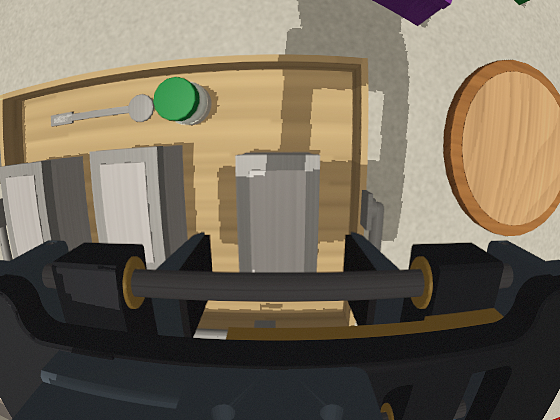

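The tin is now at column 278, centred in the finger gap (208–347). I descend and grip.

>>> apply_moves(commands="0 0 0 0 -.004 .025 0.075;0 0 0 0 0 .025 0.075;0 0 0 0 0 .022 0.075;0 0 0 0 0 .02 0.075;0 0 0 0 0 .02 0.075;0 0 0 0 0 0 0.075")

```text
time_s: 8.78
position: [0.5423, 0.0789, 0.0455]
eef_rot: [-179.7, 0.0, 95.1]
contact_force: [-0.1, 0.6, -0.6]
finger_gap: 0.822
```

>>> apply_moves(commands="0 0 0 0 0 0 0.03;0 0 0 0 0 0 0.03;0 0 0 0 0 0 0.03;0 0 0 0 0 0 0.03;0 0 0 0 0 0 0.03;0 0 0 0 0 0 0.03")

```text
time_s: 9.28
position: [0.5445, 0.0799, 0.0496]
eef_rot: [179.7, -0.0, 95.1]
contact_force: [1.8, 0.4, 5.9]
finger_gap: 0.636
```

```bash
python3 - <<'E'
from h import *
go(w=(.5424,.0805),z=.049)
E
```

```text
t 9.28 pos [0.5445 0.0799 0.0496] rot [ 1.7974e+02 -1.0000e-02  9.5140e+01] gap 58.0 F [1.79 0.39 5.88] T [ 0.016  0.016 -0.061]
carrier 0.0076 0.1112
tool shift 0.0008 -0.002 0.0006
```

>>> apply_moves(commands="0 0 0 0 0 -.02 0.03;0 0 0 0 0 -.04 0.03;0 0 0 0 0 -.04 0.03;0 0 0 0 0 -.04 0.03;0 0 0 0 0 -.04 0.03;0 0 0 0 0 -.02 0.03;0 0 0 0 0 0 0.03;0 0 0 0 0 0 0.03")

```text
time_s: 9.95
position: [0.5423, 0.0796, 0.2479]
eef_rot: [180.0, 0.0, 95.2]
contact_force: [-0.7, 0.2, -3.7]
finger_gap: 0.635
```

>>> apply_moves(commands="0 0 0 0 0 0 0.03;0 0 0 0 0 0 0.03;0 0 0 0 0 0 0.03")

```text
time_s: 10.2
position: [0.5417, 0.0796, 0.2455]
eef_rot: [-179.7, 0.0, 95.1]
contact_force: [0.1, -0.2, -2.1]
finger_gap: 0.637
```

```bash
cat >> h.py <<'E'
def rd(tag):
    from station import sensors
    import json
    s=sensors.state(); yaw=np.radians(s['eef_rot'][2]); c,n=np.cos(yaw),np.sin(yaw)
    T=s['wrist_torque'];F=s['contact_force']
    print(tag,"t",round(s['time_s'],2),"pos",s['position'].round(4),"rot",s['eef_rot'].round(1),"F",F.round(2),"T tool x,y",(T[:2]@[c,n]).round(3),(T[:2]@[n,-c]).round(3),"Fy tool",(F[:2]@[n,-c]).round(2))
E
python3 -c "
from h import *
rd('rest')"
```

```text
rest t 10.2 pos [0.5417 0.0796 0.2455] rot [-179.7    0.    95.1] F [ 0.13 -0.22 -2.07] T tool x,y -0.051 0.087 Fy tool 0.11
```

>>> apply_moves(commands="0 0 0 0 .04 0 0.03;0 0 0 0 -.04 0 0.03;0 0 0 0 .04 0 0.03;0 0 0 0 -.04 0 0.03;0 0 0 0 .04 0 0.03;0 0 0 0 -.04 0 0.03;0 0 0 0 .04 0 0.03;0 0 0 0 0 0 0.03")

```text
time_s: 10.87
position: [0.5777, 0.0825, 0.2362]
eef_rot: [-178.8, 0.0, 95.1]
contact_force: [4.1, 0.9, 0.2]
finger_gap: 0.634
```

>>> apply_moves(commands="0 0 0 0 0 0 0.03;0 0 0 0 0 0 0.03;0 0 0 0 0 0 0.03")

```text
time_s: 11.12
position: [0.583, 0.0834, 0.2485]
eef_rot: [179.9, -0.0, 95.1]
contact_force: [-0.4, -0.2, -3.5]
finger_gap: 0.631
```

```bash
cat >> h.py <<'E'
def avg(tag,n=8):
    from station import sensors,optics
    L=[]
    for i in range(n):
        s=sensors.state(); yaw=np.radians(s['eef_rot'][2]); c,k=np.cos(yaw),np.sin(yaw); T=s['wrist_torque'];F=s['contact_force']
        L.append([T[:2]@[c,k],T[:2]@[k,-c],F[2],F[:2]@[k,-c]]); optics.snapshot("top")
    L=np.array(L); print(tag,"t",round(s['time_s'],2),"pos",s['position'].round(4),"Tx,Ty,Fz,Fy mean",L.mean(0).round(3),"sd",L.std(0).round(3)); print("Tx",L[:,0].round(3))
E
python3 -c "
from h import *
avg('+end')"
```

```text
+end t 11.47 pos [0.5826 0.0833 0.2484] Tx,Ty,Fz,Fy mean [ 0.011  0.054 -3.147 -0.177] sd [0.035 0.02  0.497 0.502]
Tx [-0.009  0.022  0.025 -0.046  0.013  0.08  -0.021  0.027]
```

>>> apply_moves(commands="0 0 0 0 -.04 0 0.03;0 0 0 0 .04 0 0.03;0 0 0 0 -.04 0 0.03;0 0 0 0 .04 0 0.03;0 0 0 0 -.04 0 0.03;0 0 0 0 .04 0 0.03;0 0 0 0 -.04 0 0.03;0 0 0 0 0 0 0.03")

```text
time_s: 12.18
position: [0.5358, 0.079, 0.2375]
eef_rot: [-178.4, 0.0, 95.1]
contact_force: [-1.9, -0.9, -1.5]
finger_gap: 0.635
```

>>> apply_moves(commands="0 0 0 0 0 0 0.03;0 0 0 0 0 0 0.03;0 0 0 0 0 0 0.03")

```text
time_s: 12.43
position: [0.5438, 0.0798, 0.2496]
eef_rot: [179.8, -0.0, 95.1]
contact_force: [-0.0, 0.9, -3.2]
finger_gap: 0.632
```

```bash
python3 -c "
from h import *
avg('-end')"
```

```text
-end t 12.78 pos [0.5428 0.0797 0.2485] Tx,Ty,Fz,Fy mean [-0.012  0.033 -3.209  0.016] sd [0.03  0.032 0.373 0.255]
Tx [-0.037  0.003  0.017 -0.005 -0.054 -0.013 -0.044  0.04 ]
```

Moving from one end to the other changes the torque by only about 0.02 N m. The ball would give about 0.09, so this tin looks quiet. I put it back and compare with the others.

>>> apply_moves(commands="0 0 0 0 .001 .03 0.03;0 0 0 0 0 .04 0.03;0 0 0 0 0 .04 0.03;0 0 0 0 0 .035 0.03;0 0 0 0 0 .025 0.03;0 0 0 0 0 .012 0.03;0 0 0 0 0 0 0.03;0 0 0 0 0 0 0.03")

```text
time_s: 13.5
position: [0.5439, 0.0798, 0.0657]
eef_rot: [-180.0, -0.0, 95.1]
contact_force: [0.8, -0.1, -1.8]
finger_gap: 0.633
```

```bash
python3 - <<'E'
from h import *
go(w=(.5445,.0799),z=.0498)
E
```

```text
t 13.5 pos [0.5439 0.0798 0.0657] rot [-179.96   -0.     95.15] gap 57.8 F [ 0.78 -0.08 -1.85] T [ 0.009 -0.01  -0.007]
carrier 0.007 0.1111
tool shift 0.0 0.0006 0.0159
```

>>> apply_moves(commands="0 0 0 0 0 .008 0.03;0 0 0 0 0 .006 0.03;0 0 0 0 0 .002 0.03;0 0 0 0 0 0 0.03")

```text
time_s: 13.83
position: [0.5439, 0.0798, 0.05]
eef_rot: [180.0, -0.0, 95.1]
contact_force: [0.3, 1.0, -3.4]
finger_gap: 0.635
```

```bash
python3 - <<'E'
from h import *
go(w=(.5445,.0799),z=.0498)
E
```

```text
t 13.83 pos [0.5439 0.0798 0.05  ] rot [179.97  -0.    95.15] gap 57.9 F [ 0.33  1.03 -3.39] T [ 0.037  0.045 -0.009]
carrier 0.007 0.1111
tool shift 0.0 0.0006 0.0002
```

>>> apply_moves(commands="0 0 0 0 0 .0008 0.03;0 0 0 0 0 .0006 0.03;0 0 0 0 0 0 0.03")

```text
time_s: 14.08
position: [0.544, 0.0798, 0.0497]
eef_rot: [179.9, -0.0, 95.1]
contact_force: [-3.0, -0.7, 5.2]
finger_gap: 0.634
```

>>> apply_moves(commands="0 0 0 0 0 0 0.075;0 0 0 0 0 0 0.075;0 0 0 0 0 0 0.075;0 0 0 0 0 0 0.075;0 0 0 0 0 -.01 0.075;0 0 0 0 0 -.03 0.075;0 0 0 0 0 -.04 0.075;0 0 0 0 0 -.04 0.075")

```text
time_s: 14.75
position: [0.543, 0.0797, 0.1697]
eef_rot: [-179.9, -0.0, 95.1]
contact_force: [1.1, 0.2, -0.3]
finger_gap: 0.821
```

```bash
python3 - <<'E'
from h import *
go(w=(.5448,-.0385),z=.049)
E
```

```text
t 14.75 pos [0.543  0.0797 0.1697] rot [-179.87   -0.     95.15] gap 74.8 F [ 1.12  0.24 -0.34] T [ 0.033 -0.023  0.001]
carrier 0.0061 0.1111
tool shift -0.1179 -0.0088 0.1207
```

>>> apply_moves(commands="0 0 0 -.039 -.003 0 0.075;0 0 0 -.039 -.003 0 0.075;0 0 0 -.04 -.003 0 0.075;0 0 0 0 0 .01 0.075;0 0 0 0 0 0 0.075")

```text
time_s: 15.17
position: [0.5445, -0.0402, 0.1578]
eef_rot: [-179.9, -0.0, 94.9]
contact_force: [-0.0, 0.3, 0.0]
finger_gap: 0.826
```

```bash
python3 - <<'E'
from h import *
from station import optics
go(w=(.5448,-.0385),z=.049)
p,d=optics.snapshot("wrist"); cv2.imwrite("pics/w6.png",p[...,::-1])
E
```

```text
t 15.17 pos [ 0.5445 -0.0402  0.1578] rot [-1.799e+02 -4.000e-02  9.492e+01] gap 75.3 F [-0.03  0.26  0.01] T [ 0.085  0.018 -0.013]
carrier -0.0033 -0.0084
tool shift 0.0016 0.0004 0.1088
```

View pics/w6.png

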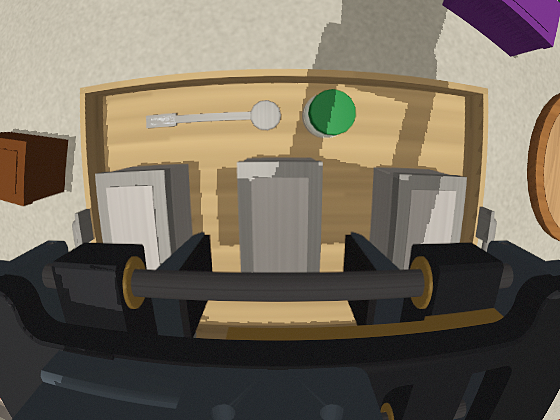

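The middle tin, at column 280, is centred between the fingers. The left tin, at (420,210), stands back in place and the jar is upright. I descend.

>>> apply_moves(commands="0 0 0 .001 0 .025 0.075;0 0 0 0 0 .025 0.075;0 0 0 0 0 .022 0.075;0 0 0 0 0 .02 0.075;0 0 0 0 0 .016 0.075;0 0 0 0 0 0 0.075;0 0 0 0 0 0 0.03;0 0 0 0 0 0 0.03")

```text
time_s: 15.88
position: [0.5462, -0.0367, 0.0515]
eef_rot: [179.9, 0.0, 95.2]
contact_force: [0.9, 0.4, 0.2]
finger_gap: 0.704
```

>>> apply_moves(commands="0 0 0 0 0 0 0.03;0 0 0 0 0 0 0.03;0 0 0 0 0 0 0.03;0 0 0 0 0 0 0.03")

```text
time_s: 16.22
position: [0.5464, -0.0373, 0.0519]
eef_rot: [179.8, -0.0, 95.1]
contact_force: [0.8, 2.0, 6.0]
finger_gap: 0.635
```

```bash
python3 - <<'E'
from h import *
go(w=(.5448,-.0385),z=.049)
E
```

```text
t 16.22 pos [ 0.5464 -0.0373  0.0519] rot [ 1.7982e+02 -1.0000e-02  9.5130e+01] gap 57.9 F [0.85 1.98 6.03] T [0.374 0.088 0.041]
carrier -0.0012 -0.0057
tool shift -0.001 -0.0017 0.0029
```

Gripped at (0.5464, -0.0373, 0.0519). I lift it and shake.

>>> apply_moves(commands="0 0 0 0 0 -.02 0.03;0 0 0 0 0 -.04 0.03;0 0 0 0 0 -.04 0.03;0 0 0 0 0 -.04 0.03;0 0 0 0 0 -.04 0.03;0 0 0 0 0 -.02 0.03;0 0 0 0 0 0 0.03;0 0 0 0 0 0 0.03")

```text
time_s: 16.88
position: [0.5449, -0.0377, 0.2505]
eef_rot: [180.0, 0.0, 95.1]
contact_force: [-0.0, 1.4, -4.1]
finger_gap: 0.638
```

>>> apply_moves(commands="0 0 0 0 .04 0 0.03;0 0 0 0 -.04 0 0.03;0 0 0 0 .04 0 0.03;0 0 0 0 -.04 0 0.03;0 0 0 0 .04 0 0.03;0 0 0 0 -.04 0 0.03;0 0 0 0 .04 0 0.03;0 0 0 0 0 0 0.03")

```text
time_s: 17.55
position: [0.5796, -0.0331, 0.2373]
eef_rot: [-178.7, -0.3, 95.1]
contact_force: [3.6, -0.7, -0.7]
finger_gap: 0.633
```

>>> apply_moves(commands="0 0 0 0 0 0 0.03;0 0 0 0 0 0 0.03;0 0 0 0 0 0 0.03")

```text
time_s: 17.8
position: [0.5851, -0.0341, 0.2503]
eef_rot: [-180.0, -0.0, 95.1]
contact_force: [-0.4, 0.1, -3.1]
finger_gap: 0.637
```

```bash
python3 -c "
from h import *
avg('+end')"
```

```text
+end t 18.15 pos [ 0.5851 -0.034   0.251 ] Tx,Ty,Fz,Fy mean [-0.004  0.041 -2.969 -0.176] sd [0.03  0.022 0.297 0.328]
Tx [-0.002 -0.046 -0.019  0.008 -0.042  0.001  0.012  0.054]
```

>>> apply_moves(commands="0 0 0 0 -.04 0 0.03;0 0 0 0 .04 0 0.03;0 0 0 0 -.04 0 0.03;0 0 0 0 .04 0 0.03;0 0 0 0 -.04 0 0.03;0 0 0 0 .04 0 0.03;0 0 0 0 -.04 0 0.03;0 0 0 0 0 0 0.03")

```text
time_s: 18.87
position: [0.5387, -0.0375, 0.2407]
eef_rot: [-178.5, -0.2, 95.1]
contact_force: [-2.0, -0.2, -2.7]
finger_gap: 0.634
```

>>> apply_moves(commands="0 0 0 0 0 0 0.03;0 0 0 0 0 0 0.03;0 0 0 0 0 0 0.03")

```text
time_s: 19.12
position: [0.5463, -0.0376, 0.2521]
eef_rot: [179.8, 0.0, 95.1]
contact_force: [-0.1, 0.4, -1.9]
finger_gap: 0.634
```

```bash
python3 -c "
from h import *
avg('-end');go(w=(.5464,-.0373),z=.0519)"
```

```text
-end t 19.47 pos [ 0.5453 -0.0375  0.251 ] Tx,Ty,Fz,Fy mean [-2.000e-03  3.900e-02 -2.911e+00 -3.130e-01] sd [0.022 0.024 0.561 0.371]
Tx [-0.02   0.035 -0.023 -0.016  0.002 -0.022  0.031 -0.006]
t 19.52 pos [ 0.5453 -0.0375  0.2509] rot [179.95   0.    95.15] gap 57.9 F [ 0.44 -0.13 -3.21] T [0.073 0.035 0.018]
carrier -0.0022 -0.0058
tool shift 0.0001 0.0011 0.199
```

The middle tin is quiet too (change of 0.00). I put it back.

>>> apply_moves(commands="0 0 0 0 .001 .03 0.03;0 0 0 0 0 .04 0.03;0 0 0 0 0 .04 0.03;0 0 0 0 0 .035 0.03;0 0 0 0 0 .025 0.03;0 0 0 0 0 .012 0.03;0 0 0 0 0 .008 0.03;0 0 0 0 0 0.003 0.03")

```text
time_s: 20.18
position: [0.546, -0.0374, 0.0564]
eef_rot: [-179.9, -0.0, 95.1]
contact_force: [0.6, -0.4, -2.0]
finger_gap: 0.638
```

>>> apply_moves(commands="0 0 0 0 0 0.003 0.03;0 0 0 0 0 0 0.03")

```text
time_s: 20.35
position: [0.5469, -0.0375, 0.055]
eef_rot: [179.9, 0.0, 95.1]
contact_force: [0.6, 0.9, -2.4]
finger_gap: 0.637
```

```bash
python3 - <<'E'
from h import *
go(w=(.5464,-.0373),z=.0519)
E
```

```text
t 20.35 pos [ 0.5469 -0.0375  0.055 ] rot [1.7992e+02 1.0000e-02 9.5150e+01] gap 58.1 F [ 0.65  0.88 -2.37] T [ 0.091  0.034 -0.007]
carrier -0.0006 -0.006
tool shift 0.0003 -0.0005 0.0031
```

>>> apply_moves(commands="0 0 0 0 0 .002 0.03;0 0 0 0 0 .0016 0.03;0 0 0 0 0 0 0.03")

```text
time_s: 20.6
position: [0.5472, -0.0375, 0.0518]
eef_rot: [179.8, 0.0, 95.1]
contact_force: [0.1, 0.7, -0.5]
finger_gap: 0.638
```

```bash
python3 - <<'E'
from h import *
go(w=(.5464,-.0373),z=.0519)
E
```

```text
t 20.6 pos [ 0.5472 -0.0375  0.0518] rot [1.7985e+02 2.0000e-02 9.5140e+01] gap 58.2 F [ 0.12  0.66 -0.53] T [-0.002  0.034  0.022]
carrier -0.0003 -0.006
tool shift 0.0003 -0.0008 -0.0001
```

Its weight is on the floor. I open and go to the right tin.

>>> apply_moves(commands="0 0 0 0 0 0 0.075;0 0 0 0 0 0 0.075;0 0 0 0 0 0 0.075;0 0 0 0 0 0 0.075;0 0 0 0 0 -.01 0.075;0 0 0 0 0 -.03 0.075;0 0 0 0 0 -.04 0.075;0 0 0 0 0 -.03 0.075")

```text
time_s: 21.27
position: [0.5467, -0.0375, 0.1638]
eef_rot: [179.9, 0.0, 95.1]
contact_force: [1.1, 0.4, 0.3]
finger_gap: 0.82
```

```bash
python3 - <<'E'
from h import *
go(w=(.5591,-.1515),z=.05)
E
```

```text
t 21.27 pos [ 0.5467 -0.0375  0.1638] rot [1.799e+02 1.000e-02 9.515e+01] gap 74.8 F [1.08 0.38 0.34] T [ 0.057  0.02  -0.04 ]
carrier -0.0009 -0.0059
tool shift -0.1147 0.0022 0.1138
```

>>> apply_moves(commands="0 0 0 -.038 .001 0 0.075;0 0 0 -.038 .001 0 0.075;0 0 0 -.0387 0 0 0.075;0 0 0 0 0 0 0.075;0 0 0 0 0 0 0.075")

```text
time_s: 21.68
position: [0.5585, -0.1532, 0.1614]
eef_rot: [180.0, -0.0, 94.9]
contact_force: [-0.4, 0.3, 0.3]
finger_gap: 0.821
```

```bash
python3 - <<'E'
from h import *
from station import optics
go(w=(.5591,-.1515),z=.05)
p,d=optics.snapshot("wrist"); cv2.imwrite("pics/w7.png",p[...,::-1])
E
```

```text
t 21.68 pos [ 0.5585 -0.1532  0.1614] rot [179.97  -0.    94.95] gap 74.9 F [-0.42  0.34  0.35] T [ 0.05  -0.033  0.032]
carrier 0.0004 -0.1222
tool shift 0.0016 0.0007 0.1114
```

View pics/w7.png

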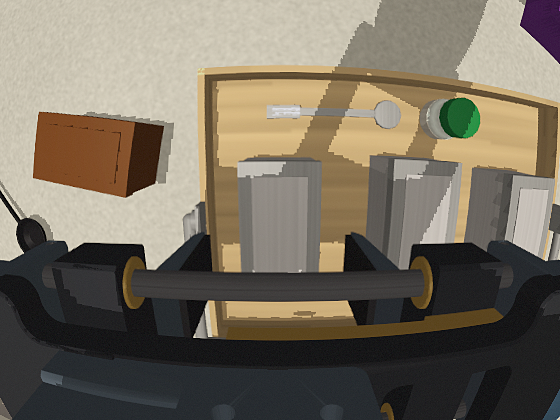

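The right tin, at column 279, is centred between the fingers. The near-side finger back clears the wall by about 10 mm. I descend.

>>> apply_moves(commands="0 0 0 .0015 0 .025 0.075;0 0 0 0 0 .025 0.075;0 0 0 0 0 .022 0.075;0 0 0 0 0 .015 0.075;0 0 0 0 0 .01 0.075;0 0 0 0 0 0 0.075")

```text
time_s: 22.23
position: [0.557, -0.1483, 0.062]
eef_rot: [-179.8, -0.1, 95.2]
contact_force: [-1.0, 0.2, -0.2]
finger_gap: 0.822
```

>>> apply_moves(commands="0 0 0 0 0 .008 0.075;0 0 0 0 0 .006 0.075;0 0 0 0 0 0 0.075;0 0 0 0 0 0 0.03;0 0 0 0 0 0 0.03;0 0 0 0 0 0 0.03;0 0 0 0 0 0 0.03;0 0 0 0 0 0 0.03")

```text
time_s: 22.9
position: [0.5589, -0.1503, 0.0504]
eef_rot: [179.9, 0.0, 95.2]
contact_force: [-1.0, -1.6, 2.9]
finger_gap: 0.631
```

>>> apply_moves(commands="0 0 0 0 0 0 0.03")

```text
time_s: 22.98
position: [0.5588, -0.1503, 0.0504]
eef_rot: [179.9, 0.0, 95.1]
contact_force: [-0.0, -1.4, 3.2]
finger_gap: 0.632
```

```bash
python3 - <<'E'
from h import *
go(w=(.5591,-.1515),z=.05)
E
```

```text
t 22.98 pos [ 0.5588 -0.1503  0.0504] rot [1.7993e+02 4.0000e-02 9.5150e+01] gap 57.6 F [-0.03 -1.44  3.21] T [-0.076  0.071  0.058]
carrier 0.001 -0.1194
tool shift -0.0012 0.0002 0.0004
```

>>> apply_moves(commands="0 0 0 0 0 -.02 0.03;0 0 0 0 0 -.04 0.03;0 0 0 0 0 -.04 0.03;0 0 0 0 0 -.04 0.03;0 0 0 0 0 -.04 0.03;0 0 0 0 0 -.02 0.03;0 0 0 0 0 0 0.03;0 0 0 0 0 0 0.03")

```text
time_s: 23.65
position: [0.5581, -0.1498, 0.2496]
eef_rot: [180.0, -0.0, 95.1]
contact_force: [-0.5, 0.7, -4.1]
finger_gap: 0.633
```

>>> apply_moves(commands="0 0 0 0 .04 0 0.03;0 0 0 0 -.04 0 0.03;0 0 0 0 .04 0 0.03;0 0 0 0 -.04 0 0.03;0 0 0 0 .04 0 0.03;0 0 0 0 -.04 0 0.03;0 0 0 0 .04 0 0.03;0 0 0 0 0 0 0.03")

```text
time_s: 24.32
position: [0.5937, -0.1441, 0.2367]
eef_rot: [-178.8, -0.5, 95.1]
contact_force: [3.8, -1.1, -0.9]
finger_gap: 0.635
```

>>> apply_moves(commands="0 0 0 0 0 0 0.03;0 0 0 0 0 0 0.03;0 0 0 0 0 0 0.03")

```text
time_s: 24.57
position: [0.5984, -0.1466, 0.2501]
eef_rot: [180.0, 0.0, 95.1]
contact_force: [-0.2, 0.2, -1.6]
finger_gap: 0.634
```

```bash
python3 -c "
from h import *
avg('+end')"
```

```text
+end t 24.92 pos [ 0.5982 -0.1465  0.2504] Tx,Ty,Fz,Fy mean [ 0.011  0.061 -3.083 -0.137] sd [0.037 0.037 0.702 0.282]
Tx [-0.04  -0.007 -0.043  0.042  0.017  0.048  0.007  0.06 ]
```

>>> apply_moves(commands="0 0 0 0 -.04 0 0.03;0 0 0 0 .04 0 0.03;0 0 0 0 -.04 0 0.03;0 0 0 0 .04 0 0.03;0 0 0 0 -.04 0 0.03;0 0 0 0 .04 0 0.03;0 0 0 0 -.04 0 0.03;0 0 0 0 0 0 0.03")

```text
time_s: 25.63
position: [0.553, -0.1495, 0.2411]
eef_rot: [-178.8, -0.4, 95.1]
contact_force: [-2.1, 0.6, -2.3]
finger_gap: 0.634
```

>>> apply_moves(commands="0 0 0 0 0 0 0.03;0 0 0 0 0 0 0.03;0 0 0 0 0 0 0.03")

```text
time_s: 25.88
position: [0.5595, -0.1502, 0.2519]
eef_rot: [179.7, 0.1, 95.1]
contact_force: [0.5, -0.6, -2.2]
finger_gap: 0.637
```

```bash
python3 -c "
from h import *
avg('-end');go(w=(.5464,-.0373),z=.0519)"
```

```text
-end t 26.23 pos [ 0.5585 -0.15    0.2504] Tx,Ty,Fz,Fy mean [-0.034  0.05  -3.042  0.026] sd [0.028 0.032 0.418 0.631]
Tx [-0.039  0.009  0.006 -0.027 -0.025 -0.075 -0.06  -0.057]
t 26.28 pos [ 0.5585 -0.15    0.2502] rot [1.7995e+02 1.0000e-02 9.5150e+01] gap 57.8 F [ 1.4   0.29 -2.72] T [ 0.014 -0.012 -0.052]
carrier 0.0007 -0.119
tool shift 0.1133 -0.0019 0.1983
```

These readings are ambiguous: the change is 0.045 ± 0.017. The ball may bounce and not stay at the end where the shake stops. As a clean check I tilt the tin 21° one way, level it and weigh the moment, then repeat the other way.

>>> apply_moves(commands="7 0 0 0 0 0 0.03;7 0 0 0 0 0 0.03;7 0 0 0 0 0 0.03;0 0 0 0 0 0 0.03;0 0 0 0 0 0 0.03;0 0 0 0 0 0 0.03;0 0 0 0 0 0 0.03;0 0 0 0 0 0 0.03")

```text
time_s: 26.95
position: [0.5575, -0.1503, 0.2513]
eef_rot: [-159.2, 0.0, 95.1]
contact_force: [-0.3, -0.6, -3.4]
finger_gap: 0.634
```

>>> apply_moves(commands="0 0 0 0 0 0 0.03;-5 0 0 0 0 0 0.03;-5 0 0 0 0 0 0.03;-5 0 0 0 0 0 0.03;-4 0 0 0 0 0 0.03;-2 0 0 0 0 0 0.03;0 0 0 0 0 0 0.03;0 0 0 0 0 0 0.03")

```text
time_s: 27.62
position: [0.5574, -0.1502, 0.2508]
eef_rot: [180.0, 0.0, 95.1]
contact_force: [0.9, 0.3, -3.7]
finger_gap: 0.637
```

```bash
python3 -c "
from h import *
avg('tilt+',14)"
```

```text
tilt+ t 28.27 pos [ 0.5584 -0.15    0.2497] Tx,Ty,Fz,Fy mean [ 0.038  0.043 -3.005  0.021] sd [0.028 0.026 0.527 0.361]
Tx [ 0.041  0.066  0.032  0.06   0.055 -0.001  0.005 -0.004  0.074  0.068
  0.077  0.031 -0.001  0.033]
```

>>> apply_moves(commands="-7 0 0 0 0 0 0.03;-7 0 0 0 0 0 0.03;-7 0 0 0 0 0 0.03;0 0 0 0 0 0 0.03;0 0 0 0 0 0 0.03;0 0 0 0 0 0 0.03;0 0 0 0 0 0 0.03;0 0 0 0 0 0 0.03")

```text
time_s: 28.98
position: [0.5602, -0.1502, 0.2506]
eef_rot: [159.0, 0.0, 95.2]
contact_force: [0.1, 0.7, -3.6]
finger_gap: 0.635
```

>>> apply_moves(commands="0 0 0 0 0 0 0.03;5 0 0 0 0 0 0.03;5 0 0 0 0 0 0.03;5 0 0 0 0 0 0.03;4 0 0 0 0 0 0.03;2 0 0 0 0 0 0.03;0 0 0 0 0 0 0.03;0 0 0 0 0 0 0.03")

```text
time_s: 29.65
position: [0.5594, -0.1498, 0.2494]
eef_rot: [180.0, -0.0, 95.2]
contact_force: [0.3, 0.3, -2.8]
finger_gap: 0.632
```

```bash
python3 -c "
from h import *
avg('tilt-',14);go(w=(.5588,-.1503),z=.0504)"
```

```text
tilt- t 30.3 pos [ 0.5583 -0.1501  0.2499] Tx,Ty,Fz,Fy mean [-0.026  0.056 -3.171 -0.259] sd [0.021 0.031 0.538 0.357]
Tx [-0.029 -0.057 -0.022 -0.037 -0.005 -0.072 -0.036 -0.024  0.    -0.003
 -0.005 -0.032 -0.036 -0.006]
t 30.35 pos [ 0.5584 -0.15    0.2499] rot [179.99  -0.    95.14] gap 58.0 F [ 0.25  0.88 -2.58] T [0.069 0.004 0.01 ]
carrier 0.0006 -0.1191
tool shift -0.0003 0.0004 0.1995
```

The change is 0.064 ± 0.009, which is clearly not zero but below the ideal 0.09. I repeat once with gentler levelling.

>>> apply_moves(commands="7 0 0 0 0 0 0.03;7 0 0 0 0 0 0.03;7 0 0 0 0 0 0.03;0 0 0 0 0 0 0.03;0 0 0 0 0 0 0.03;0 0 0 0 0 0 0.03;0 0 0 0 0 0 0.03;0 0 0 0 0 0 0.03")

```text
time_s: 31.02
position: [0.5576, -0.1502, 0.2513]
eef_rot: [-159.2, 0.0, 95.1]
contact_force: [-0.3, -0.7, -2.9]
finger_gap: 0.633
```

>>> apply_moves(commands="-2 0 0 0 0 0 0.03;-4 0 0 0 0 0 0.03;-4 0 0 0 0 0 0.03;-4 0 0 0 0 0 0.03;-3 0 0 0 0 0 0.03;-2 0 0 0 0 0 0.03;-2 0 0 0 0 0 0.03;0 0 0 0 0 0 0.03")

```text
time_s: 31.68
position: [0.5561, -0.1502, 0.2515]
eef_rot: [179.9, 0.0, 95.1]
contact_force: [-0.2, -0.1, -2.5]
finger_gap: 0.635
```

```bash
python3 -c "
from h import *
avg('tilt+',16)"
```

```text
tilt+ t 32.43 pos [ 0.5585 -0.15    0.2497] Tx,Ty,Fz,Fy mean [ 0.053  0.047 -2.889 -0.155] sd [0.032 0.031 0.418 0.485]
Tx [ 0.091  0.041  0.103  0.047  0.046  0.074  0.04   0.037  0.075  0.033
 -0.008  0.118  0.057  0.047  0.006  0.041]
```

>>> apply_moves(commands="-7 0 0 0 0 0 0.03;-7 0 0 0 0 0 0.03;-7 0 0 0 0 0 0.03;0 0 0 0 0 0 0.03;0 0 0 0 0 0 0.03;0 0 0 0 0 0 0.03;0 0 0 0 0 0 0.03;0 0 0 0 0 0 0.03")

```text
time_s: 33.15
position: [0.5603, -0.1502, 0.2506]
eef_rot: [159.0, 0.0, 95.2]
contact_force: [0.2, 0.1, -2.8]
finger_gap: 0.636
```

>>> apply_moves(commands="2 0 0 0 0 0 0.03;4 0 0 0 0 0 0.03;4 0 0 0 0 0 0.03;4 0 0 0 0 0 0.03;3 0 0 0 0 0 0.03;2 0 0 0 0 0 0.03;2 0 0 0 0 0 0.03;0 0 0 0 0 0 0.03")

```text
time_s: 33.82
position: [0.5611, -0.1498, 0.2495]
eef_rot: [180.0, 0.0, 95.2]
contact_force: [0.5, 0.0, -3.5]
finger_gap: 0.635
```

```bash
python3 -c "
from h import *
avg('tilt-',16);go(w=(.4515,.3413),z=.25)"
```

```text
tilt- t 34.57 pos [ 0.5584 -0.15    0.2499] Tx,Ty,Fz,Fy mean [-0.019  0.063 -3.111 -0.086] sd [0.032 0.029 0.382 0.377]
Tx [-0.075 -0.045  0.053 -0.018  0.01  -0.033  0.011 -0.008  0.008 -0.038
 -0.032 -0.036 -0.021 -0.002 -0.071 -0.004]
t 34.62 pos [ 0.5584 -0.15    0.2499] rot [179.99  -0.    95.14] gap 58.0 F [-0.4  -0.06 -3.83] T [ 0.036 -0.033  0.015]
carrier 0.0006 -0.1191
tool shift 0.4989 -0.0624 -0.0001
```

The repeat gives 0.072 ± 0.011, with the sign following the tilt both times. A mass is moving in the right tin, so it is the rattler. I carry it level to the board.

>>> apply_moves(commands="0 0 0 .015 -.002 0 0.03;0 0 0 .03 -.004 0 0.03;0 0 0 .03 -.004 0 0.03;0 0 0 .03 -.004 0 0.03;0 0 0 .03 -.004 0 0.03;0 0 0 .03 -.004 0 0.03;0 0 0 .03 -.004 0 0.03;0 0 0 .03 -.004 0 0.03")

```text
time_s: 35.28
position: [0.5073, 0.0733, 0.25]
eef_rot: [180.0, -0.0, 95.1]
contact_force: [0.6, 0.1, -3.0]
finger_gap: 0.635
```

>>> apply_moves(commands="0 0 0 .03 -.004 0 0.03;0 0 0 .03 -.004 0 0.03;0 0 0 .03 -.004 0 0.03;0 0 0 .03 -.004 0 0.03;0 0 0 .03 -.004 0 0.03;0 0 0 .03 -.004 0 0.03;0 0 0 .03 -.004 0 0.03;0 0 0 .03 -.004 0 0.03")

```text
time_s: 35.95
position: [0.4537, 0.3093, 0.25]
eef_rot: [180.0, -0.0, 95.2]
contact_force: [-0.3, -0.6, -2.6]
finger_gap: 0.638
```

```bash
python3 -c "
from h import *
go(w=(.4515,.3413),z=.25)"
```

```text
t 35.95 pos [0.4537 0.3093 0.25  ] rot [ 1.800e+02 -2.000e-02  9.517e+01] gap 58.1 F [-0.34 -0.57 -2.62] T [ 0.023 -0.025 -0.038]
carrier -0.062 0.3479
tool shift 0.0321 0.0007 0.0
```

>>> apply_moves(commands="0 0 0 .015 0 0 0.03;0 0 0 .01 0 0 0.03;0 0 0 .005 0 0 0.03;0 0 0 .002 0 0 0.03;0 0 0 0 0 0 0.03;0 0 0 0 0 0 0.03;0 0 0 0 0 0 0.03;0 0 0 0 0 0 0.03")

```text
time_s: 36.62
position: [0.4524, 0.3385, 0.25]
eef_rot: [180.0, 0.0, 95.1]
contact_force: [-0.2, -1.0, -3.2]
finger_gap: 0.634
```

```bash
python3 - <<'E'
from h import *
from station import optics
p,d=optics.snapshot("scene"); cv2.imwrite("pics/s9.png",p[...,::-1])
W=cloud(optics.camera_model("scene"),d); X=(W[...,:2]-O)@EX; Y=(W[...,:2]-O)@EY; z=W[...,2]
for a,b in((-.19,-.12),(-.08,-.04),(.04,.09),(.12,.19)):
    k=(abs(X-.125)<.02)&(Y>a)&(Y<b)&(z>.042)&(z<.08); print(a,k.sum(),np.median(X[k]),np.percentile(z[k],[50,90,98]))
p,d=optics.snapshot("top"); cv2.imwrite("pics/t9.png",p[...,::-1])
go(w=(.4515,.3413),z=.25)
E
```

```text
-0.19 176 0.12678195414449162 [0.05127844 0.05310173 0.05494925]
-0.08 80 0.12659870043953497 [0.05103186 0.05322627 0.05414368]
0.04 100 0.12679242235174323 [0.05072354 0.05334033 0.05805699]
0.12 103 0.12636882691446247 [0.05087669 0.05332923 0.05478206]
t 36.72 pos [0.4523 0.3388 0.25  ] rot [179.99  -0.    95.09] gap 58.3 F [-0.31 -0.26 -2.94] T [ 0.018 -0.003 -0.056]
carrier -0.0607 0.3774
tool shift 0.0026 -0.0006 -0.0
```

View pics/s9.png

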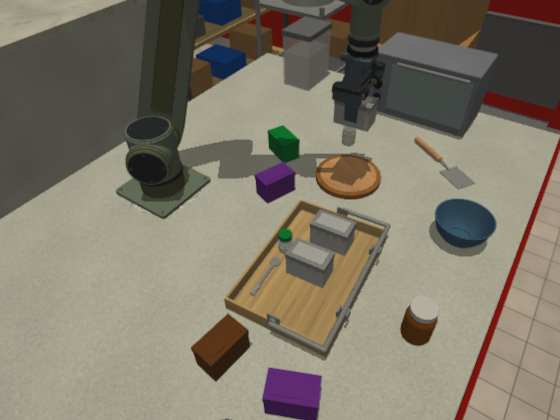

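View pics/t9.png

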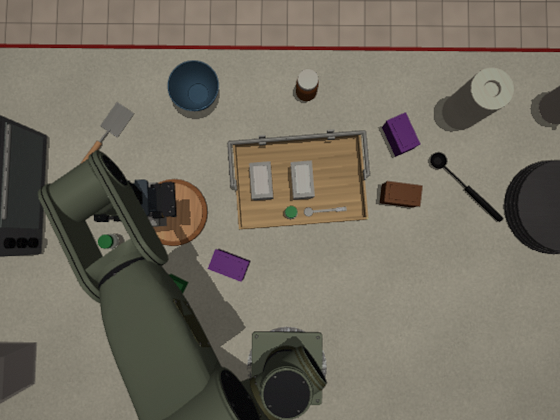

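The scene view shows the held tin upright at (355,112). The other two stand in the carrier at (333,230) and (310,262), the jar at (286,238) is upright, and the handle is down on the far rim. I nudge the last 2 mm, let it settle and hand in.

>>> apply_moves(commands="0 0 0 .0025 0 0 0.03;0 0 0 0 0 0 0.03;0 0 0 0 0 0 0.03;0 0 0 0 0 0 0.03;0 0 0 0 0 0 0.03;0 0 0 0 0 0 0.03;0 0 0 0 0 0 0.03;0 0 0 0 0 0 0.03")

```text
time_s: 37.38
position: [0.4518, 0.3419, 0.2499]
eef_rot: [180.0, -0.0, 95.1]
contact_force: [-0.6, -0.7, -3.2]
finger_gap: 0.636
```

```bash
python3 - <<'E'
from h import *
from station import sign_off
go(w=(.4515,.3413),z=.25)
print(sign_off())
E
```

```text
t 37.38 pos [0.4518 0.3419 0.2499] rot [180.    -0.    95.15] gap 58.0 F [-0.59 -0.69 -3.19] T [ 0.031 -0.041 -0.006]
carrier -0.0609 0.3805
tool shift -0.0006 -0.0004 -0.0001
the job is handed in; nothing more can be done
None
```

I swung the handle over into its catch, lifted and shook the three tins from left to right, and handed in holding the right tin, which I judged to be the rattler. The job took 37.4 s of the 72 s allowed.

- **Handle:** it stayed put under a press of 22–30 N. The depth pictures show the bar's top at 51–53 mm along the whole rim, where 52 mm is expected.
- **Which tin rattles:** the shake readings alone were not clear-cut. Shifting the load from one end to the other changed the wrist moment as follows:

| Tin | Change (N m) | Typical error |
|---|---|---|
| Left | 0.023 | about 0.016 |
| Middle | -0.002 | about 0.013 |
| Right | 0.045 | about 0.017 |

- **Tilt check:** I tilted the right tin both ways and levelled it, twice. The change was 0.064 and 0.072 N m, following the tilt each time. An ideal ball would give about 0.09, so the match is not exact, and I did not repeat the tilt test on the left or middle tin. All three tins weigh about 3 N, so weight did not help tell them apart.
- **Final state:** the right tin is level and still within 1 mm of the board's measured middle. By calculation its underside is about 19 cm above the board. The other two tins stand in the carrier and the jar is upright.

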